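# Feed the bottom blank from the magazine and pin it in the drilling fixture

### The job

Load the drilling fixture: push the feed slide so that only the bottom blank leaves the magazine and goes fully home against the end stop, then lock it with the loose lock pin from the wooden block, right down through the bush plate and the hole in the blank. Draw the slide all the way back so that the rest of the stack drops down in the magazine with the next blank flat on the bed, and leave the cutters, wrench and oil can undisturbed.

Things in the scene. Friction and masses are not known exactly. Their poses are not given: they have to be found in the camera images.
- fixture: steel drilling fixture bolted to the bench. Origin on the bench under the centre of the blank stack; +x = feed direction (slide knob, magazine, end stop), z up. Base plate x -275 to +174 mm, 110 mm wide, its top (the bed) at z 20. Rails 14 mm high on the bed leave a 52 mm wide channel
- magazine (a point): centre of the stack on the bed (fixture x 0, z 20 mm). The magazine is four steel corner angles, tops 112 mm above the bench, holding blanks between x -48 and +48 mm (outer faces +-54, outer width 60 mm), open at the bottom: 23 mm high on the exit side, 19 mm on the slide side
- bush (a point): centre of the 16 mm hole in the bush plate, at its top face: fixture x 137, y 0, z 54 mm. The plate (x 111 to 169, y +-42, 12 mm thick) bridges the channel 22 mm above the bed; the blank runs in under it. The bed has an 18 mm clearance hole below the bush
- stop (a point): point on the face of the end stop that the blank's leading end must meet: fixture x = 157, y = 0, z = 29 mm
- slide (a joint): travel of the feed slide in m along fixture +x. 0 = all the way back, nose 25 mm behind the stack; meets the bottom blank at about 0.025; blank home on the stop at 0.137; limit 0.141. Starts at 0 to 0.018, stays where left. Takes about 2 N alone, 5 to 15 N with the stack. The next blank drops flat once it is back below about 0.02
- slide_knob (a point): centre of the top of the slide's upright black knob, 96 mm above the bench; knob 26 mm diameter, straight-sided from 52 to 90 mm above the bench, steel stem below. Moves with the slide; with the blank home its centre is 56 mm from the outer face of the magazine
- slide_nose (a point): middle of the pushing face at the front of the slide's tongue (48 mm wide, 16 mm thick, lying on the bed), 177 mm ahead of the knob centre
- blank1: bottom blank: plain aluminium bar 90 x 50 x 18 mm, 0.2 kg, one 17 mm through hole whose centre is 25 mm from the blank's centre towards its leading end (+x). Origin at the centre of its underside, axes as the fixture's. Home: origin at fixture x 112, y 0, z 20 mm, its hole then under the bush
- blank2: second blank from the bottom, same as blank1, lying on it
- blank3: third blank from the bottom, same as blank1
- blank4: top blank of the stack, same as blank1
- pin: loose steel lock pin, 84 mm long, 0.15 kg: shank 14 mm diameter, 48 mm long, chamfered foot; plain round head 26 mm diameter, 36 mm high. Origin at the centre of the foot, z up along the pin. Stands in one of the block's three holes, head resting on the block. Home in the fixture its head rests on the bush plate, origin 48 mm below point bush
- block: wooden cutter block fixed to the bench, 175 (x) x 62 (y) x 60 mm high, origin at the centre of its underside; three 17 mm holes, 52 mm deep, at x = -60, 0 and +60 mm
- mill_a: bystander: end mill standing in a hole of the block, 94 mm long, 14 mm shank, fluted top 19 mm diameter and 46 mm high. Origin at its foot
- mill_b: bystander: second end mill, same as mill_a
- wrench: bystander: steel spanner lying on the bench beyond the fixture
- oil_can: bystander: green can 64 mm diameter, 110 mm high, standing on the bench; origin at its foot

How it is judged (in metres and radians):
On the way, in this order (a step that is already met when the one before it is completed fails the run):
1. the bottom blank is home against the end stop (x of blank1 in the frame of fixture above 0.109 m and z of blank1 in the frame of fixture below 0.023 m), for 0.2 s.
2. the pin is right down through the bush plate and the blank (horizontal distance between pin and bush below 0.004 m and z of pin in the frame of bush below -0.045 m), for 0.2 s.
At the end, for the whole second after the job is handed in: blank1 on the bed within 3 mm of the end stop; pin upright in the bush (4 mm), head within 3 mm of the plate; slide back (joint < 0.02); blank2 flat on the magazine bed (3 mm), blank3 and blank4 stacked on it, all within 10 mm of the magazine's centre; at rest (all of step 1 and all of step 2 and angle between pin's own z axis and vertical below 0.08 rad and value of joint slide below 0.02 m and x of blank2 in the frame of fixture between -0.01 and 0.01 m and z of blank2 in the frame of fixture below 0.023 m and angle between blank2's own z axis and vertical below 0.06 rad and x of blank3 in the frame of fixture between -0.01 and 0.01 m and z of blank3 in the frame of fixture between 0.034 and 0.042 m and x of blank4 in the frame of fixture between -0.01 and 0.01 m and z of blank4 in the frame of fixture between 0.052 and 0.06 m and linear speed of each of blank1, blank2, pin below 0.02 m/s); the robot touches nothing.
It fails at once if a blank above the bottom one is drawn or lifted out of the magazine (x of blank2 in the frame of fixture above 0.015 m or x of blank2 in the frame of fixture below -0.015 m or distance of any of blank3, blank4 from where it was at the start of the episode above 0.03 m).
It fails at once if a cutter is knocked or pulled out of the block (distance of any of mill_a, mill_b from where it was at the start of the episode above 0.02 m).
It fails at once if the wrench or the oil can is pushed about (distance of any of wrench, oil_can from where it was at the start of the episode above 0.03 m or angle between oil_can's own z axis and vertical above 0.3 rad).
It also fails if it takes over 69 s, if anything falls off the work surface, if the arm or the gripper's body presses on something with over 40 N, if the wrist force passes 120 N, or if a joint passes its speed limit or range.

### The arm

A 7-joint arm with a two-finger parallel gripper is mounted at the origin on the work surface. World frame = base frame: x ahead of the robot, y to its left, z up, the work surface at z = 0. Lengths are in m, angles in degrees, forces in N, time in s.
With the tool pointing down it reaches from about 0.425 to 0.875 m from the base axis. Payload 4.7 kg.
Tool frame: the origin (TCP) lies midway between the tips of the shut fingers; the grasp point (between the pads) lies 19 mm behind it; z points along the fingers, y is the direction in which the jaws open and shut (so a half turn about z gives the same grasp; the last joint's range is limited). The gripper opens to 87 mm and grips with 3 to 60 N. Pads are 19 mm wide; open, the fingers measure 117 mm over their backs; the gripper's body (75 mm by 190 mm) begins 51 mm behind the grasp point.
Start: joints at [75.865, 18.392, -4.016, 83.108, 1.295, 78.541, -3.26], TCP at [0.168, -0.628, 0.223] pointing down, gripper open.
Joint ranges: [-163.93, 163.93], [-17.29, 119.83], [-79.2, 71.16], [3.27, 140.29], [-89.18, 269.18], [5.43, 117.66], [-154.24, 154.24]. Speed limits (degrees/s): [147.25, 147.25, 180, 180, 180, 180, 180].

### API

Orientations are given as [roll, pitch, yaw] about the fixed x, y, z axes, in that order (R = Rz(yaw) Ry(pitch) Rx(roll)).
In Python, from cell import env gives the robot as it stands. The module is installed in compiled form; this text tells all that it offers.
- The arm moves only by the tool servo_tool, never from a script. Its argument "plan" is a list of rows, each a list of 3 entries, a list of its own where there are three numbers: the opening, from 0 (shut) to 1 (fully open), then the shift along the tool's x, y, z in cm, then the turn, a rotation vector about the tool's x, y, z in degrees. A call has 1 to 20 rows; each row shifts and turns the pose as measured when the row begins, along the tool's axes as they then stand; what a row does not reach is not made up. A row lasts 1/12 s, in which the tool goes at most 41.7 mm and 7.16 degrees, less where a joint would pass 70% of its speed; a pose out of reach is approached as far as the arm can. A call is refused whole if a number of a shift passes 4.17 or a number of a turn 7.16, either way. A call with a gripper value outside its range is refused whole. The fingers move at their own pace and stop on an object; "force" is the grip in N (left out, the last holds). Time passes only in rows, so rows that do not move let the fingers close. It gives the time, the measured TCP pose, the force and the opening at its end, in the units of the state.
- env.get_obs(): the state, without advancing time (a new reading comes with each control period).
- env.read_camera(name): name is "scene" or "top"; returns a dict with "image" (420x560x3 uint8, blue, green, red), "fx", "fy", "cx", "cy" (pixels), "rvec" (rotation vector, rad) and "tvec" (3), from world to camera coordinates, as OpenCV has them. Camera axes: x right, y down, z forward; pixel columns grow to the right and rows downward; lengths in m; the calibration is good to about 2 mm. A picture is of the moment at which its call begins. There is no depth.
- env.sign_off(): hands the job in, once; it reports no verdict.
The state is a dict: "time_s": time; "qpos": joint angles; "joint_velocities": joint speeds; "effort": joint torques, N m; "tool_pos": TCP position; "tool_rot": TCP orientation; "force": force on the tool from outside, world axes, zero at the start; "wrist_torque": the same for the moment, N m; "grip_width": finger opening in m.
Only numpy, scipy, OpenCV 4.12 (cv2) and the standard library are available. Lean on these libraries where they do the work, as an engineer would, in place of code of your own. Each camera call takes 0.05 s, during which the arm holds its last target. There are 200 camera calls.

## Working session

There is one attempt and no reset: what is moved stays moved. The work goes in short steps, Python scripts to look and compute and a tool call to move; the robot and the scene stay as the last step left them, time stands still between calls to the robot, and variables do not carry over. Pictures are saved under pics/ and viewed, about 8 in all and at most 12, crops included, and the job is handed in when it is done.

Besides the shell and the picture viewer there is one more tool, called after "Request:" by a JSON object that holds its "name" and its "arguments". servo_tool: Moves the arm, as the interface text tells. Its arguments: {"type":"object","properties":{"plan":{"type":"array"},"force":{"type":"number"}},"required":["plan"]}

```bash
mkdir -p pics; cat > h.py <<'E'
import numpy as np, cv2
from cell import env
def cam(n):
    c=env.read_camera(n); c['R']=cv2.Rodrigues(np.array(c['rvec'],float))[0]; c['t']=np.array(c['tvec'],float).ravel(); return c
def ray(c,u,v,z):
    d=c['R'].T@np.array([(u-c['cx'])/c['fx'],(v-c['cy'])/c['fy'],1]); o=-c['R'].T@c['t']
    return o+d*(z-o[2])/d[2]
def proj(c,p):
    q=c['R']@np.array(p,float)+c['t']; return c['fx']*q[0]/q[2]+c['cx'],c['fy']*q[1]/q[2]+c['cy']
def save(c,name): cv2.imwrite('pics/'+name,c['image'])
E
python3 - <<'E'
from h import *
for n in('scene','top'):
    c=cam(n); im=c['image']; save(c,n+'0.png'); print(n,c['fx'],c['cx'],c['cy'],(-c['R'].T@c['t']).round(3),c['R'].round(2).tolist())
o=env.get_obs(); print(o['tool_pos'],o['tool_rot'],o['force'],o['grip_width'],o['time_s'])
E
```

```text
scene 467.15307180890863 279.59787617143803 211.56653010626187 [1.007 0.686 0.903] [[-0.84, 0.54, 0.01], [0.4, 0.63, -0.67], [-0.37, -0.56, -0.74]]
top 439.76982478985013 278.73239808593814 207.0610454720378 [0.496 0.066 1.052] [[0.0, -1.0, -0.0], [-1.0, -0.0, -0.09], [0.09, 0.0, -1.0]]
[ 0.1674168  -0.62755158  0.22156833] [-1.79900915e+02  4.91227600e-03  1.49439381e+01] [ 0.20056291  0.81536656 -0.88425892] 0.08683704224910012 0.1
```

View pics/scene0.png

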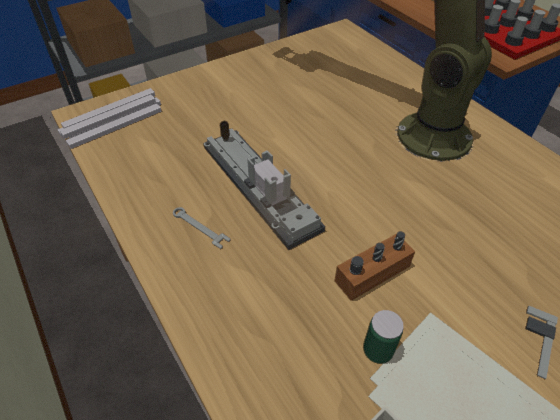

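View pics/top0.png

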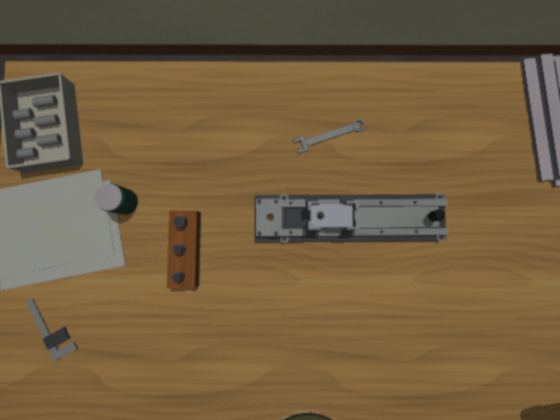

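The scene view shows the fixture (knob at 225,130, magazine at 268,180), the block with the pin at about (356,264) and two mills, and the can at (383,335). In the top view the knob is at (437,214), the bush plate around (270,217) and the block at (183,250), with the pin at its upper end (180,223). Next I'll look at enlarged crops.

```bash
python3 - <<'E'
import cv2,numpy as np
im=cv2.imread('pics/top0.png')
a=cv2.resize(im[185:250,245:455],None,fx=3.8,fy=3.8,interpolation=cv2.INTER_CUBIC)
b=cv2.resize(im[200:300,155:215],None,fx=3.4,fy=3.4,interpolation=cv2.INTER_CUBIC)
s=cv2.imread('pics/scene0.png')
d=cv2.resize(s[220:300,325:425],None,fx=4.2,fy=4.2,interpolation=cv2.INTER_CUBIC)
C=np.zeros((600,800,3),np.uint8);C[:a.shape[0],:a.shape[1]]=a
C[250:250+b.shape[0],:b.shape[1]]=b;C[250:250+d.shape[0],220:220+d.shape[1]]=d
C=cv2.convertScaleAbs(C,alpha=1.7)
cv2.imwrite('pics/crop0.png',C)
E
```

```text
(no output)
```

View pics/crop0.png

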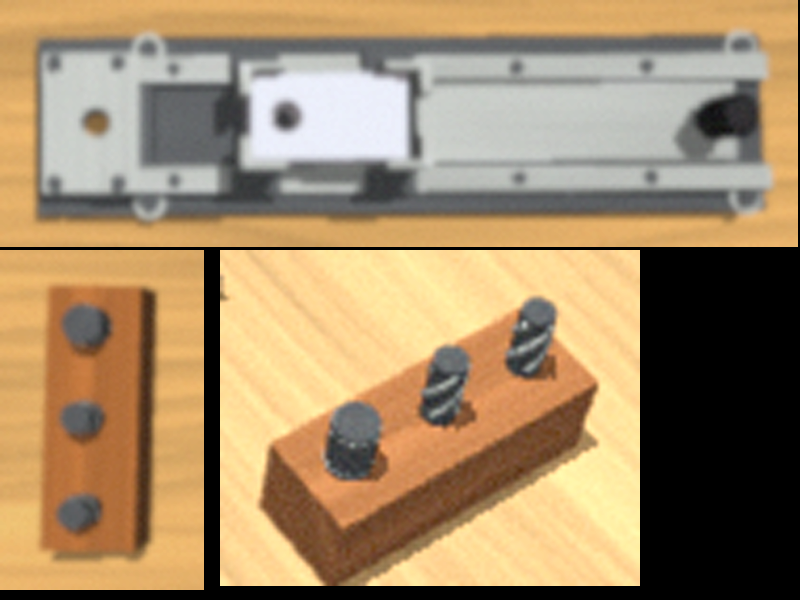

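The crop shows the bush hole at full-image pixel (270.3,216.8), the top blank's hole at (320.5,215.5), the knob top near (440,215) and the pin head top at (180,222.4). In the scene view the pin head top is at (357.6,260). The pin is the plain round head at the end of the block nearest the can.

```bash
python3 - <<'E'
from h import *
t=cam('top');s=cam('scene')
P=lambda n,c,u,v,z: print(n,ray(c,u,v,z).round(4))
P('bush top',t,270.3,216.8,.054);P('b4hole',t,320.5,215.5,.092);P('knob',t,440,215,.096)
P('pin top',t,180,222.4,.096);P('pin scene',s,357.6,260,.096);P('midmill top',t,179,249.5,.102);P('lastmill',t,178,276.7,.102)
hsv=cv2.cvtColor(t['image'],cv2.COLOR_BGR2HSV)
# fixture: low saturation, vs wood
m=((hsv[...,1]<75)).astype(np.uint8)*255; m[:185]=0;m[250:]=0;m[:,:240]=0;m[:,460:]=0
m=cv2.morphologyEx(m,cv2.MORPH_OPEN,np.ones((5,5)))
k=max(cv2.findContours(m,0,2)[0],key=cv2.contourArea);r=cv2.minAreaRect(k);print(r)
for q in cv2.boxPoints(r): P('base',t,*q,.02)
# block top
m=((hsv[...,0]<14)&(hsv[...,1]>120)).astype(np.uint8)*255; m[:195]=0;m[310:]=0;m[:,:150]=0;m[:,220:]=0
k=max(cv2.findContours(m,0,2)[0],key=cv2.contourArea);r=cv2.minAreaRect(k);print(r)
for q in cv2.boxPoints(r): P('block',t,*q,.06)
# knob dark in scene
g=s['image'].max(2); m=(g<40).astype(np.uint8)*255; m[:110]=0;m[150:]=0;m[:,:210]=0;m[:,240:]=0
k=max(cv2.findContours(m,0,2)[0],key=cv2.contourArea);x=cv2.boundingRect(k);print('knob sc',x);P('k',s,x[0]+x[2]/2,x[1]+x[2]/2*.75,.096)
g=t['image'].max(2); m=(g<40).astype(np.uint8)*255; m[:200]=0;m[230:]=0;m[:,:415]=0;m[:,455:]=0
k=max(cv2.findContours(m,0,2)[0],key=cv2.contourArea);x=cv2.boundingRect(k);print('knob top',x)
P('oil top',t,110,197,.11)
E
```

```text
bush top [0.5593 0.0863 0.054 ]
b4hole [ 0.5599 -0.0243  0.092 ]
knob [ 0.5613 -0.2841  0.096 ]
pin top [0.544  0.2819 0.096 ]
pin scene [0.5461 0.2859 0.096 ]
midmill top [0.4854 0.2814 0.102 ]
lastmill [0.4274 0.2823 0.102 ]
((351.0, 218.0), (48.0, 192.0), 90.0)
base [0.6153 0.1233 0.02  ]
base [ 0.6162 -0.33    0.02  ]
base [ 0.5032 -0.3265  0.02  ]
base [0.5023 0.1226 0.02  ]
((183.4470977783203, 249.562744140625), (30.400266647338867, 77.28229522705078), 1.4688007831573486)
block [0.3999 0.3153 0.06  ]
block [0.5726 0.3149 0.06  ]
block [0.571  0.2461 0.06  ]
block [0.3983 0.2475 0.06  ]
knob sc (221, 122, 8, 17)
k [ 0.565 -0.272  0.096]
knob top (428, 210, 16, 11)
oil top [0.5977 0.4307 0.11  ]
```

Request:
{"name": "servo_tool", "arguments": {"plan": [[0.7,[0,0,0],[0,0,-7]],[0.7,[0,0,0],[0,0,-7]],[0.7,[0,0,0],[0,0,-7]],[0.7,[0,0,0],[0,0,-7]],[0.7,[0,0,0],[0,0,-7]],[0.7,[0,0,0],[0,0,-7]],[0.7,[0,0,0],[0,0,-7]],[0.7,[0,0,0],[0,0,-7]],[0.7,[0,0,0],[0,0,-7]],[0.7,[0,0,0],[0,0,-7]],[0.7,[0,0,0],[0,0,-5]],[0.7,[0,0,0],[0,0,0]]], "force": 30}}

```text
time_s: 1.2
tool_pos: [0.1668, -0.6257, 0.2177]
tool_rot: [-179.9, -0.5, 92.1]
force: [-0.1, -0.6, 0.0]
grip_width: 0.0611
```

Request:
{"name": "servo_tool", "arguments": {"plan": [[0.7,[2.4,2.7,0],[0,0,1]],[0.7,[2.4,2.7,0],[0,0,1]],[0.7,[2.4,2.7,0],[0,0,0]],[0.7,[2.4,2.7,0],[0,0,0]],[0.7,[2.4,2.7,0],[0,0,0]],[0.7,[2.4,2.7,0],[0,0,0]],[0.7,[2.4,2.7,0],[0,0,0]],[0.7,[2.4,2.7,0],[0,0,0]],[0.7,[2.4,2.7,0],[0,0,0]],[0.7,[2.4,2.7,0],[0,0,0]],[0.7,[2.4,2.7,0],[0,0,0]],[0.7,[2.4,2.7,0],[0,0,0]],[0.7,[2.4,2.7,0],[0,0,0]],[0.7,[2.4,2.7,0],[0,0,0]],[0.7,[0,0,0],[0,0,0]]]}}

```text
time_s: 2.45
tool_pos: [0.5622, -0.2846, 0.2147]
tool_rot: [-179.7, -0.5, 86.7]
force: [-0.0, 1.9, -0.4]
grip_width: 0.0607
```

Request:
{"name": "servo_tool", "arguments": {"plan": [[0.7,[0.3,0,2.5],[0,0,-3.3]],[0.7,[0,0,2.5],[0,0,0]],[0.7,[0,0,2.5],[0,0,0]],[0.7,[0,0,2.5],[0,0,0]],[0.7,[0,0,2.5],[0,0,0]],[0.7,[0,0,2.3],[0,0,0]],[0.7,[0,0,0.5],[0,0,0]],[0.7,[0,0,0],[0,0,0]]]}}

```text
time_s: 3.12
tool_pos: [0.5662, -0.2756, 0.057]
tool_rot: [-180.0, -0.5, 89.5]
force: [0.3, -0.3, 0.0]
grip_width: 0.061
```

```bash
python3 - <<'E'
from h import *
s=cam('scene');t=cam('top')
a=cv2.resize(s['image'][90:250,170:330],None,fx=2.5,fy=2.5,interpolation=cv2.INTER_CUBIC)
b=cv2.resize(t['image'][150:290,320:480],None,fx=2.5,fy=2.5,interpolation=cv2.INTER_CUBIC)
C=np.zeros((400,800,3),np.uint8);C[:,:400]=a;C[:350,400:]=b
cv2.imwrite('pics/g1.png',cv2.convertScaleAbs(C,alpha=1.7))
o=env.get_obs();print(o['tool_pos'],o['tool_rot'],o['force'])
E
```

```text
[ 0.56705033 -0.27614145  0.05870946] [179.90361419  -0.45574927  89.52306763] [0.86980478 0.61680171 0.75031918]
```

View pics/g1.png

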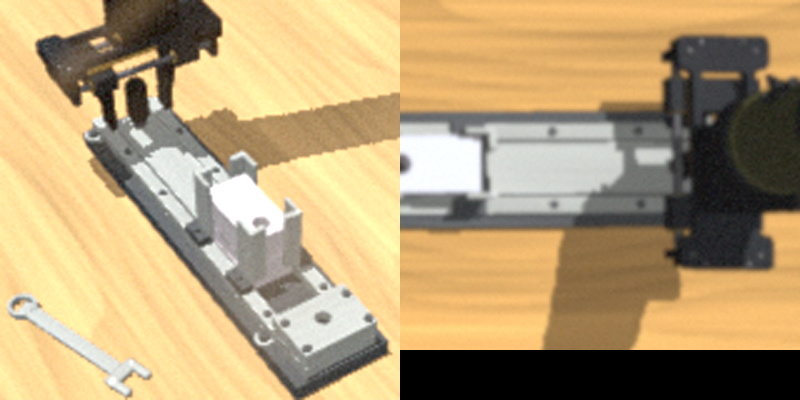

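The crop shows the knob at (137,100), midway between the fingers at (109,105) and (165,90). I'll centre slightly and grip.

Request:
{"name": "servo_tool", "arguments": {"plan": [[0.7,[-0.4,-0.5,0],[0,0,0]],[0.0,[0,0,0],[0,0,0]],[0.0,[0,0,0],[0,0,0]],[0.0,[0,0,0],[0,0,0]],[0.0,[0,0,0],[0,0,0]],[0.0,[0,0,0],[0,0,0]]], "force": 40}}

```text
time_s: 3.72
tool_pos: [0.5657, -0.2835, 0.0665]
tool_rot: [179.3, -0.1, 89.4]
force: [0.5, 0.4, 0.1]
grip_width: 0.0356
```

Request:
{"name": "servo_tool", "arguments": {"plan": [[0.0,[0,0,0.7],[0,0,0]],[0.0,[0,0,0],[0,0,0]],[0.0,[0,0,0],[0,0,0]]]}}

```text
time_s: 3.97
tool_pos: [0.5627, -0.2843, 0.0594]
tool_rot: [179.7, -0.0, 89.3]
force: [0.2, 0.3, 4.8]
grip_width: 0.0249
```

Request:
{"name": "servo_tool", "arguments": {"plan": [[0,[1,0,0],[0,0,0]],[0,[1,0,0],[0,0,0]],[0,[1,0,0],[0,0,0]],[0,[1,0,0],[0,0,0]],[0,[1,0,0],[0,0,0]],[0,[1,0,0],[0,0,0]],[0,[1,0,0],[0,0,0]]]}}

```text
time_s: 4.55
tool_pos: [0.5623, -0.2381, 0.0595]
tool_rot: [179.3, 2.1, 88.5]
force: [2.0, -10.9, -4.1]
grip_width: 0.025
```

Request:
{"name": "servo_tool", "arguments": {"plan": [[0,[1,0,0],[0,0,0]],[0,[1,0,0],[0,0,0]],[0,[1,0,0],[0,0,0]],[0,[1,0,0],[0,0,0]],[0,[1,0,0],[0,0,0]],[0,[1,0,0],[0,0,0]],[0,[1,0,0],[0,0,0]]]}}

```text
time_s: 5.13
tool_pos: [0.5622, -0.2109, 0.0596]
tool_rot: [178.6, 5.6, 87.1]
force: [2.0, -15.7, -3.1]
grip_width: 0.0251
```

Request:
{"name": "servo_tool", "arguments": {"plan": [[0,[1.2,0,0],[0,1.5,-0.5]],[0,[1.2,0,0],[0,1.5,-0.5]],[0,[1.2,0,0],[0,1.5,-0.5]],[0,[1.2,0,0],[0,1.5,-0.5]],[0,[1.2,0,0],[0,1.5,-0.5]]]}}

```text
time_s: 5.55
tool_pos: [0.562, -0.1731, 0.0596]
tool_rot: [178.6, -0.1, 89.1]
force: [2.0, -10.8, -5.5]
grip_width: 0.025
```

Request:
{"name": "servo_tool", "arguments": {"plan": [[0,[1.0,0,0],[0,0.5,0]],[0,[1.0,0,0],[0,0.5,0]],[0,[0.8,0,0],[0,0.5,0]]]}}

```text
time_s: 5.8
tool_pos: [0.5619, -0.1585, 0.0596]
tool_rot: [178.4, -0.5, 88.9]
force: [4.0, -20.1, -9.1]
grip_width: 0.0252
```

Request:
{"name": "servo_tool", "arguments": {"plan": [[0,[0.8,0,0],[0,0.4,0]],[0,[0.8,0,0],[0,0.4,0]],[0,[0.8,0,0],[0,0.4,0]]]}}

```text
time_s: 6.05
tool_pos: [0.562, -0.1586, 0.0596]
tool_rot: [178.0, 0.2, 88.4]
force: [3.8, -17.2, -7.3]
grip_width: 0.0251
```

```bash
python3 - <<'E'
from h import *
s=cam('scene');t=cam('top')
a=cv2.resize(s['image'][110:250,200:340],None,fx=2.8,fy=2.8,interpolation=cv2.INTER_CUBIC)
b=cv2.resize(t['image'][185:250,245:345],None,fx=4,fy=4,interpolation=cv2.INTER_CUBIC)
C=np.zeros((400,800,3),np.uint8);C[:392,:392]=a;C[:260,400:]=b
cv2.imwrite('pics/g2.png',cv2.convertScaleAbs(C,alpha=1.7))
o=env.get_obs();print(o['tool_pos'],o['tool_rot'],o['force'])
E
```

```text
[ 0.56199136 -0.15860841  0.05957303] [178.01113122   0.23783349  88.42127308] [  4.41456625 -16.95112162  -6.54133916]
```

View pics/g2.png

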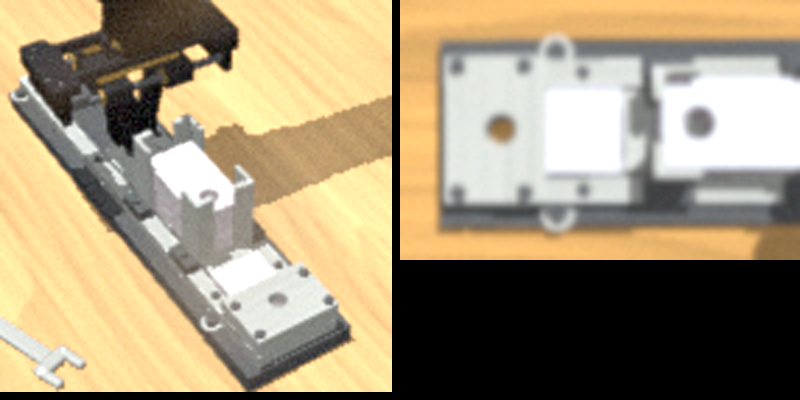

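The view shows the blank under the bush plate, the bush hole clear at (500,128), and the stack still in the magazine. The slide has stalled at y = -0.1586, so the blank is home. I'll release and go to the pin.

Request:
{"name": "servo_tool", "arguments": {"plan": [[0.6,[0,0,0],[0,0,0]],[0.6,[0,0,0],[0,0,0]],[0.6,[0,0,0],[0,0,0]],[0.6,[0,0,0],[0,0,0]],[0.6,[0,0,-2.5],[0,0,-1.5]],[0.6,[0,0,-3],[0,0,0]],[0.6,[0,0,-3],[0,0,0]],[0.6,[0,0,-3],[0,0,0]]]}}

```text
time_s: 6.82
tool_pos: [0.5529, -0.1473, 0.1707]
tool_rot: [178.8, -0.4, 90.5]
force: [-0.2, -0.5, 0.0]
grip_width: 0.0519
```

```bash
python3 - <<'E'
from h import *
t=cam('top');s=cam('scene')
im=t['image'].astype(int).sum(2)
print('row',im[217,280:312].tolist())
for u in(299,300,301,302):print(u,ray(t,u,217,.038).round(4))
hsv=cv2.cvtColor(t['image'],cv2.COLOR_BGR2HSV)
# bush hole: saturated inside plate
r=t['image'][205:230,258:280]; d=((hsv[205:230,258:280,1]>70)).astype(np.uint8)
n,l,st,ce=cv2.connectedComponentsWithStats(d);print(st.tolist(),(ce+[258,205]).round(1).tolist())
for cc,sl in((t,(slice(212,235),slice(168,194))),(s,(slice(245,285),slice(342,375)))):
    h=cv2.cvtColor(cc['image'],cv2.COLOR_BGR2HSV)[sl]; m=(h[...,1]<80).astype(np.uint8)
    n,l,st,ce=cv2.connectedComponentsWithStats(m); k=1+st[1:,4].argmax(); print('pin',st[k].tolist(),ce[k].round(1),sl[1].start,sl[0].start)
E
```

```text
row [417, 445, 472, 486, 485, 489, 487, 489, 489, 488, 489, 488, 489, 488, 487, 486, 486, 489, 487, 463, 403, 373, 314, 256, 239, 244, 237, 226, 221, 251, 337, 439]
299 [0.56   0.0203 0.038 ]
300 [0.56  0.018 0.038]
301 [0.56   0.0157 0.038 ]
302 [0.56   0.0134 0.038 ]
[[0, 0, 22, 25, 528], [10, 10, 5, 5, 22]] [[268.4, 217.0], [269.9, 217.1]]
pin [6, 4, 13, 12, 125] [11.9  9.8] 168 212
pin [8, 11, 13, 19, 195] [14.1 19.9] 342 245
```

Request:
{"name": "servo_tool", "arguments": {"plan": [[0.5,[3.6,-0.1,0],[0,0,0]],[0.5,[3.6,-0.1,0],[0,0,0]],[0.5,[3.6,-0.1,0],[0,0,0]],[0.5,[3.6,-0.1,0],[0,0,0]],[0.5,[3.6,-0.1,0],[0,0,0]],[0.5,[3.6,-0.1,0],[0,0,0]],[0.5,[3.6,0,0],[0,0,0]],[0.5,[3.6,0,0],[0,0,0]],[0.5,[3.6,0,0],[0,0,0]],[0.5,[3.6,0,0],[0,0,0]],[0.5,[3.5,0,0],[0,0,0]],[0.5,[2,0,0],[0,0,0]],[0.5,[0,0,0],[0,0,0]]]}}

```text
time_s: 8.0
tool_pos: [0.5377, 0.2966, 0.1715]
tool_rot: [178.5, -0.5, 91.0]
force: [-1.5, -0.1, -0.2]
grip_width: 0.0435
```

Request:
{"name": "servo_tool", "arguments": {"plan": [[0.5,[-1.2,0.8,0.5],[1.5,-0.5,1]],[0.5,[0,0,2],[0,0,0]],[0.5,[0,0,2],[0,0,0]],[0.5,[0,0,1],[0,0,0]],[0.5,[0,0,0],[0,0,0]]]}}

```text
time_s: 8.42
tool_pos: [0.5413, 0.2902, 0.1133]
tool_rot: [-179.8, -0.1, 90.6]
force: [-0.6, 0.4, 0.3]
grip_width: 0.0436
```

Request:
{"name": "servo_tool", "arguments": {"plan": [[0.5,[-0.5,0.4,0],[0,0,0.6]],[0.5,[0,0,0.5],[0,0,0]]]}}

```text
time_s: 8.58
tool_pos: [0.5454, 0.2847, 0.1088]
tool_rot: [-179.8, -0.1, 89.9]
force: [0.3, -0.8, 0.3]
grip_width: 0.0437
```

```bash
python3 - <<'E'
from h import *
s=cam('scene');t=cam('top')
a=cv2.resize(s['image'][200:300,310:440],None,fx=4,fy=4,interpolation=cv2.INTER_CUBIC)
b=cv2.resize(t['image'][190:300,150:220],None,fx=3.6,fy=3.6,interpolation=cv2.INTER_CUBIC)
C=np.zeros((400,800,3),np.uint8);C[:400,:520]=a;C[:396,530:530+b.shape[1]]=b
cv2.imwrite('pics/g3.png',cv2.convertScaleAbs(C,alpha=1.7))
o=env.get_obs();print(o['tool_pos'],o['tool_rot'],o['force'],proj(s,o['tool_pos']))
E
```

```text
[0.54392362 0.28553079 0.10787595] [-1.79667983e+02 -9.67304369e-02  9.00371195e+01] [ 0.68604543 -0.15627817  0.78705765] (np.float64(359.0544511628725), np.float64(256.1108668025762))
```

View pics/g3.png

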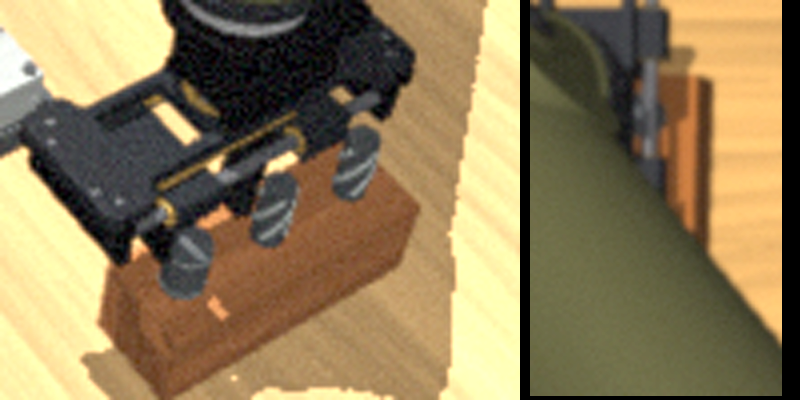

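The scene crop shows the pin head at (188,262). The projected TCP sits at (196,224), about 12 mm above the head's top, so it is centred. The mills at (273,210) and (355,165) are clear. Descending.

Request:
{"name": "servo_tool", "arguments": {"plan": [[0.5,[0,0,1.5],[0,0,0]],[0.5,[0,0,1.5],[0,0,0]],[0.5,[0,0,1.2],[0,0,0]],[0.5,[0,0,0],[0,0,0]]], "force": 15}}

```text
time_s: 9.02
tool_pos: [0.5463, 0.2866, 0.0684]
tool_rot: [179.9, -0.3, 90.0]
force: [-0.3, -1.0, -0.7]
grip_width: 0.0434
```

Request:
{"name": "servo_tool", "arguments": {"plan": [[0.5,[-0.3,0,0.3],[0,0,0]],[0,[0,0,0],[0,0,0]],[0,[0,0,0],[0,0,0]],[0,[0,0,0],[0,0,0]],[0,[0,0,0],[0,0,0]]]}}

```text
time_s: 9.43
tool_pos: [0.5474, 0.2841, 0.0677]
tool_rot: [179.8, -0.3, 90.0]
force: [-0.2, 0.1, -1.6]
grip_width: 0.0254
```

Request:
{"name": "servo_tool", "arguments": {"plan": [[0,[0,0,0],[0,0,0]],[0,[0,0,-1.5],[0,0,0]],[0,[0,0,-1.5],[0,0,0]],[0,[0,0,-1.5],[0,0,0]],[0,[0,0,-1.5],[0,0,0]],[0,[0,0,-1.5],[0,0,0]],[0,[0,0,0],[0,0,0]]], "force": 35}}

```text
time_s: 10.02
tool_pos: [0.547, 0.2841, 0.1499]
tool_rot: [179.8, -0.4, 90.0]
force: [0.6, 0.1, -1.0]
grip_width: 0.025
```

Request:
{"name": "servo_tool", "arguments": {"plan": [[0,[-2.4,0.15,0],[0,0,0]],[0,[-2.4,0.15,0],[0,0,0]],[0,[-2.4,0.15,0],[0,0,0]],[0,[-2.4,0.15,0],[0,0,0]],[0,[-2.4,0.15,0],[0,0,0]],[0,[-2.4,0.15,0],[0,0,0]],[0,[-2.4,0.15,0],[0,0,0]],[0,[-2,0.15,0],[0,0,0]],[0,[0,0,0],[0,0,0]]]}}

```text
time_s: 10.77
tool_pos: [0.558, 0.0922, 0.1503]
tool_rot: [179.6, -0.5, 90.5]
force: [0.3, -1.1, -1.6]
grip_width: 0.0253
```

Request:
{"name": "servo_tool", "arguments": {"plan": [[0,[-0.6,0.15,1],[0.3,-0.5,0.5]],[0,[0,0,1.2],[0,0,0]],[0,[0,0,0.8],[0,0,0]],[0,[0,0,0],[0,0,0]]]}}

```text
time_s: 11.1
tool_pos: [0.5591, 0.086, 0.117]
tool_rot: [180.0, 0.0, 89.9]
force: [-0.4, 0.2, -2.5]
grip_width: 0.0253
```

```bash
python3 - <<'E'
from h import *
s=cam('scene')
x0,y0=245,165
a=cv2.resize(s['image'][y0:y0+85,x0:x0+110],None,fx=7,fy=7,interpolation=cv2.INTER_CUBIC)
o=env.get_obs();p=np.array(o['tool_pos']);print(p,o['tool_rot'])
print('pred foot crop',[(np.array(proj(s,[p[0],p[1],p[2]-.056]))-[x0,y0])*7], 'bush crop',(np.array(proj(s,[.5595,.0863,.054]))-[x0,y0])*7)
cv2.imwrite('pics/g4.png',cv2.convertScaleAbs(a,alpha=1.8))
E
```

```text
[0.55915004 0.08668701 0.11749358] [1.79960048e+02 1.22007486e-03 8.99767176e+01]
pred foot crop [array([378.59834813, 343.02086434])] bush crop [376.30778375 357.09565923]
```

View pics/g4.png

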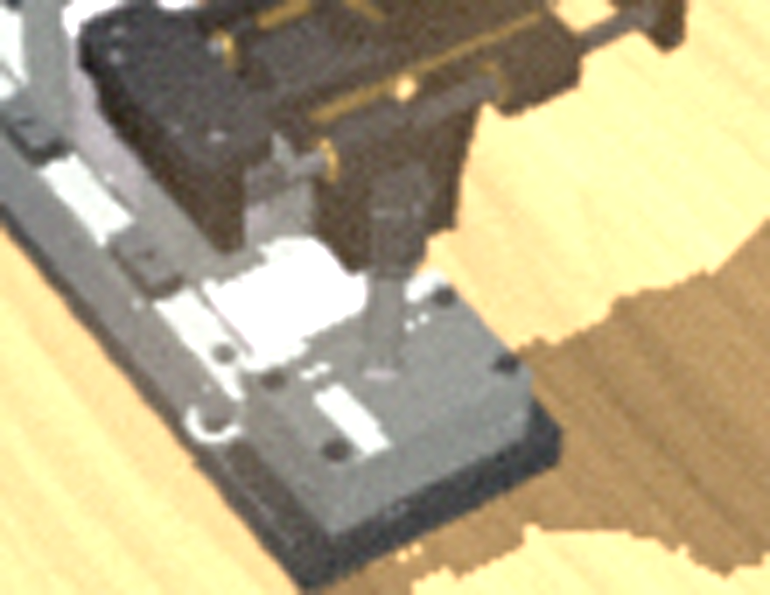

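The crop shows the pin shank at columns 365–402 (centre about 384), its foot just over the plate, and the bush predicted near (376–380, 357–362). It is within about 2 mm, so I'll check it numerically.

```bash
python3 - <<'E'
from h import *
s0=cv2.imread('pics/scene0.png'); g0=s0.astype(int).sum(2)
s=cam('scene'); g=s['image'].astype(int).sum(2)
print('hole0');print(g0[210:223,290:310])
print('pin');print(g[205:221,290:310])
d=dict(f=proj(s,[.5595,.0863,.054]))
for k,e in(('x',[.5605,.0863,.054]),('y',[.5595,.0873,.054]),('z',[.5595,.0863,.055])): d[k]=np.subtract(proj(s,e),d['f']).round(3)
print(d)
E
```

```text
hole0
[[231 241 295 373 390 386 385 384 386 382 383 393 390 394 391 391 390 381
  392 393]
 [308 375 390 389 391 393 385 385 380 390 395 389 400 392 387 394 381 385
  394 392]
 [384 394 387 383 378 376 384 397 388 394 390 390 387 384 385 393 388 395
  394 395]
 [391 386 387 384 383 394 395 384 397 388 394 384 387 389 395 394 398 397
  394 400]
 [381 374 378 390 398 388 380 364 325 325 345 380 394 397 392 400 400 398
  401 397]
 [388 390 383 391 397 373 303 256 246 246 253 295 373 398 405 397 398 398
  392 398]
 [386 391 392 396 385 348 252 221 233 230 241 238 312 383 401 391 388 392
  398 393]
 [386 393 387 384 388 348 246 211 196 211 214 246 326 381 397 400 399 397
  388 399]
 [397 387 383 390 392 387 304 189 174 168 171 237 365 393 393 391 392 397
  407 400]
 [389 385 389 398 401 391 389 336 307 283 278 367 391 393 394 399 394 398
  398 400]
 [393 392 395 402 397 400 398 392 379 387 385 394 400 393 393 387 400 398
  397 395]
 [386 387 393 388 398 395 397 394 400 391 392 396 406 396 398 397 400 392
  400 400]
 [393 398 390 394 386 391 398 391 386 385 394 390 393 390 395 391 399 403

[... 835 characters left out ...]
251 261 258 262 255
  262 255]
 [248 268 259 262 256 261 249 252 234 242 245 231 245 249 263 261 262 266
  261 258]
 [276 275 269 274 252 248 226 242 243 233 241 229 231 257 265 253 252 260
  254 253]
 [399 402 293 248 250 239 232 257 271 266 272 224 236 245 253 256 263 260
  259 257]
 [316 291 259 258 257 250 261 319 320 321 326 268 245 249 255 251 254 256
  268 260]
 [257 252 275 282 254 255 266 275 272 283 284 256 255 252 256 256 248 255
  261 263]
 [266 295 399 406 306 270 261 258 251 258 265 252 255 250 253 254 252 258
  252 246]]
{'f': (np.float64(298.7582548212414), np.float64(216.01366560385176)), 'x': array([-0.341,  0.166]), 'y': array([0.233, 0.262]), 'z': array([ 0.015, -0.273])}
```

Request:
{"name": "servo_tool", "arguments": {"plan": [[0,[-0.15,0.1,0],[0,0,0]],[0,[0,0,0.4],[0,0,0]],[0,[0,0,0.4],[0,0,0]],[0,[0,0,0.3],[0,0,0]]]}}

```text
time_s: 11.53
tool_pos: [0.5618, 0.0883, 0.1082]
tool_rot: [179.7, -0.1, 90.2]
force: [-1.4, -2.2, 1.6]
grip_width: 0.0249
```

Request:
{"name": "servo_tool", "arguments": {"plan": [[0,[-0.25,-0.1,0.1],[0,0,0]],[0,[0,0,0.4],[0,0,0]],[0,[0,0,0.4],[0,0,0]]]}}

```text
time_s: 11.78
tool_pos: [0.5607, 0.0859, 0.0988]
tool_rot: [179.7, -0.1, 90.3]
force: [-0.2, -0.2, -1.1]
grip_width: 0.0247
```

Request:
{"name": "servo_tool", "arguments": {"plan": [[0,[0,0,0.5],[0,0,0]],[0,[0,0,0.5],[0,0,0]],[0,[0,0,0.5],[0,0,0]]]}}

```text
time_s: 12.03
tool_pos: [0.5606, 0.0857, 0.0823]
tool_rot: [179.7, -0.1, 90.2]
force: [0.6, -0.5, -1.9]
grip_width: 0.0252
```

Past the blank's top and into its hole. The seated position should be TCP z ≈ 0.062.

Request:
{"name": "servo_tool", "arguments": {"plan": [[0,[0,0,0.5],[0,0,0]],[0,[0,0,0.5],[0,0,0]],[0,[0,0,0.5],[0,0,0]],[0,[0,0,0.5],[0,0,0]],[0,[0,0,0.3],[0,0,0]]]}}

```text
time_s: 12.45
tool_pos: [0.5606, 0.0857, 0.061]
tool_rot: [179.8, 0.1, 90.2]
force: [-15.3, -4.7, 39.2]
grip_width: 0.0253
```

Request:
{"name": "servo_tool", "arguments": {"plan": [[0,[0,0,-0.1],[0,0,0]],[0.5,[0,0,0],[0,0,0]],[0.5,[0,0,0],[0,0,0]],[0.5,[0,0,0],[0,0,0]],[0.5,[0,0,0],[0,0,0]],[0.5,[0,0,-2],[0,0,0]],[0.5,[0,0,-3],[0,0,0]],[0.5,[0,0,-3],[0,0,0]],[0.5,[0,0,-2.5],[0,0,0]]]}}

```text
time_s: 13.2
tool_pos: [0.5568, 0.0852, 0.1636]
tool_rot: [-179.5, 0.1, 90.3]
force: [-0.6, -0.1, -0.2]
grip_width: 0.0435
```

Request:
{"name": "servo_tool", "arguments": {"plan": [[0.7,[-3.3,0.05,-0.2],[0,0,0]],[0.7,[-3.3,0.05,0],[0,0,0]],[0.7,[-3.3,0.05,0],[0,0,0]],[0.7,[-3.3,0.05,0],[0,0,0]],[0.7,[-3.3,0.05,0],[0,0,0]],[0.7,[-3.3,0.05,0],[0,0,0]],[0.7,[-3.3,0.05,0],[0,0,0]],[0.7,[-0.8,0,0],[0,0,0]],[0.7,[0,0,0],[0,0,0]]]}}

```text
time_s: 13.95
tool_pos: [0.5684, -0.1609, 0.1725]
tool_rot: [179.4, 0.0, 90.6]
force: [0.2, 0.4, 1.1]
grip_width: 0.0609
```

```bash
python3 - <<'E'
from h import *
s=cam('scene')
a=cv2.resize(s['image'][110:250,200:340],None,fx=4,fy=4,interpolation=cv2.INTER_CUBIC)
cv2.imwrite('pics/g5.png',cv2.convertScaleAbs(a,alpha=1.7))
print(env.get_obs()['tool_pos'])
E
```

```text
[ 0.56827493 -0.16069752  0.17238014]
```

View pics/g5.png

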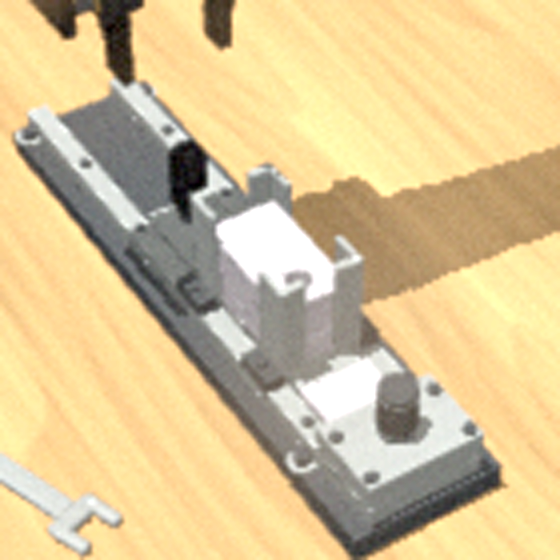

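The view shows the pin head seated on the plate at (398,405), the blank under the plate, and the knob at (187,165) beside the magazine. Next I'll descend onto the knob.

Request:
{"name": "servo_tool", "arguments": {"plan": [[0.7,[0,-0.6,2],[0.6,0,0.5]],[0.7,[0,0,2.5],[0,0,0]],[0.7,[0,0,2.5],[0,0,0]],[0.7,[0,0,2.5],[0,0,0]],[0.7,[0,0,1.5],[0,0,0]],[0.7,[0,0,0],[0,0,0]]]}}

```text
time_s: 14.5
tool_pos: [0.5659, -0.1493, 0.0604]
tool_rot: [179.7, -0.1, 90.8]
force: [-1.3, 0.3, -0.4]
grip_width: 0.061
```

Request:
{"name": "servo_tool", "arguments": {"plan": [[0.7,[-1.1,-0.4,0],[0,0,0.6]],[0,[-0.1,0,0],[0,0,0]],[0,[0,0,0],[0,0,0]],[0,[0,0,0],[0,0,0]],[0,[0,0,0],[0,0,0]],[0,[0,0,0],[0,0,0]],[0,[0,0,0],[0,0,0]],[0,[0,0,0],[0,0,0]]], "force": 40}}

```text
time_s: 15.17
tool_pos: [0.5616, -0.1584, 0.0651]
tool_rot: [179.8, -0.1, 90.4]
force: [-1.4, 0.6, -1.4]
grip_width: 0.0249
```

Request:
{"name": "servo_tool", "arguments": {"plan": [[0,[-1.2,0,0],[0,0,0]],[0,[-1.2,0,0],[0,-0.3,0]],[0,[-1.2,0,0],[0,-0.5,0]],[0,[-1.2,0,0],[0,-0.5,0]],[0,[-1.2,0,0],[0,-0.5,0]],[0,[-1.2,0,0],[0,-0.5,0]]]}}

```text
time_s: 15.67
tool_pos: [0.562, -0.2143, 0.0651]
tool_rot: [-180.0, 1.0, 91.0]
force: [-1.8, 7.3, 2.0]
grip_width: 0.0247
```

Request:
{"name": "servo_tool", "arguments": {"plan": [[0,[-1.2,0,0],[0,0,0.2]],[0,[-1.2,0,0],[0,0.3,0.2]],[0,[-1.2,0,0],[0,0.3,0.2]],[0,[-1.2,0,0],[0,0.3,0.2]],[0,[-1.2,0,0],[0,0.3,0.2]],[0,[-1,0,0],[0,0,0.2]]]}}

```text
time_s: 16.17
tool_pos: [0.5623, -0.2624, 0.0651]
tool_rot: [-179.4, -2.1, 90.4]
force: [-3.7, 3.9, 3.2]
grip_width: 0.025
```

Request:
{"name": "servo_tool", "arguments": {"plan": [[0,[-1.0,0,0],[0,-0.8,0]],[0,[-1.0,0,0],[0,-0.8,0]],[0,[-1.0,0,0],[0,-0.8,0]],[0,[-1.0,0,0],[0,-0.3,0]],[0,[-0.8,0,0],[0,-0.3,0]]]}}

```text
time_s: 16.58
tool_pos: [0.5626, -0.2955, 0.065]
tool_rot: [-179.0, -0.4, 90.8]
force: [-8.6, 16.2, 11.4]
grip_width: 0.0249
```

The slide is at its back limit. Releasing and lifting clear.

Request:
{"name": "servo_tool", "arguments": {"plan": [[0.7,[0.1,0,0],[0,0,0]],[0.7,[0,0,0],[0,0,0]],[0.7,[0,0,0],[0,0,0]],[0.7,[0,0,0],[0,0,0]],[0.7,[0,0,0],[0,0,0]],[0.7,[0,0,-2],[0,0,0]],[0.7,[0,0,-3],[0,0,0]],[0.7,[0,0,-3],[0,0,0]],[0.7,[0,0,-3],[0,0,0]],[0.7,[-3,-2,-2],[0,0,0]],[0.7,[-3,-2,0],[0,0,0]],[0.7,[-3,-2,0],[0,0,0]],[0.7,[0,0,0],[0,0,0]]]}}

```text
time_s: 17.67
tool_pos: [0.5057, -0.3965, 0.2018]
tool_rot: [-179.3, 0.5, 90.9]
force: [-1.8, -2.3, -0.7]
grip_width: 0.0612
```

```bash
python3 - <<'E'
from h import *
s=cam('scene');t=cam('top');save(t,'top6.png')
a=cv2.resize(s['image'][100:320,195:425],None,fx=2.3,fy=2.3,interpolation=cv2.INTER_CUBIC)
b=cv2.resize(t['image'][185:250,245:455],None,fx=3.6,fy=1,interpolation=cv2.INTER_CUBIC)
b=cv2.resize(t['image'][190:300,160:455],None,fx=0.9,fy=.9)
a2=cv2.resize(s['image'][150:215,240:310],None,fx=3.8,fy=3.8,interpolation=cv2.INTER_CUBIC)
C=np.zeros((506,800,3),np.uint8);C[:a.shape[0],:a.shape[1]]=a;C[:a2.shape[0],532:532+a2.shape[1]]=a2;C[260:260+b.shape[0],532:532+b.shape[1]]=b
cv2.imwrite('pics/g6.png',cv2.convertScaleAbs(C,alpha=1.6))
P=lambda n,c,u,v,z: print(n,ray(c,u,v,z).round(4))
# numbers: knob & top blank
g=t['image'].max(2); m=(g<40).astype(np.uint8)*255; m[:200]=0;m[230:]=0;m[:,:415]=0;m[:,460:]=0
k=max(cv2.findContours(m,0,2)[0],key=cv2.contourArea);x=cv2.boundingRect(k);print('knob top',x);P('knob',t,x[0]+x[2]-6,x[1]+6,.096)
m=(t['image'].min(2)>130).astype(np.uint8); m[:,:300]=0;m[:,360:]=0
n,l,st,ce=cv2.connectedComponentsWithStats(m);k=1+st[1:,4].argmax();print(st[k])
x=st[k];P('b4 a',t,x[0],217,.092-.018);P('b4 b',t,x[0]+x[2],217,.092-.018)
print(env.get_obs()['tool_pos'],env.get_obs()['force'])
E
```

```text
knob top (433, 210, 16, 11)
knob [ 0.5591 -0.2906  0.096 ]
[314 205  39  23 671]
b4 a [ 0.5578 -0.0115  0.074 ]
b4 b [ 0.5579 -0.0983  0.074 ]
[ 0.50984678 -0.38926999  0.20128906] [ 1.7409863   0.82807056 -0.31304735]
```

View pics/g6.png

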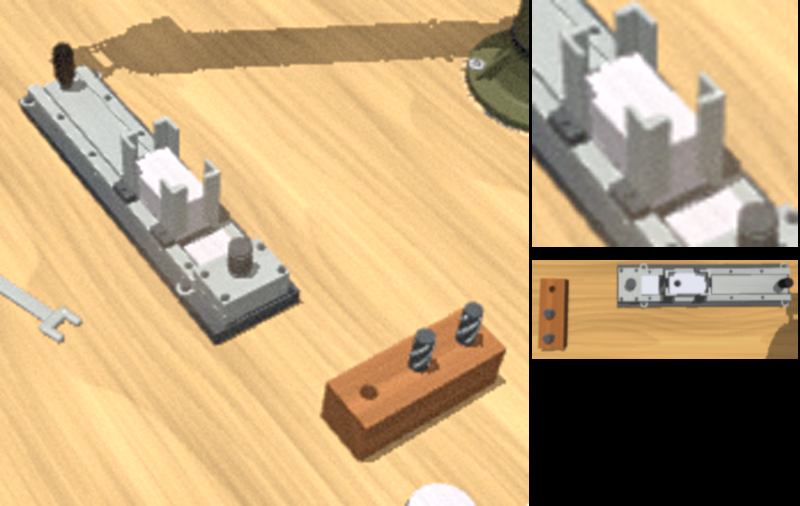

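The stack has dropped: it now sits well below the angle tops at about (160,175). The pin is seated at (240,255), and both mills and the wrench are in place. The slide drew back 137 mm from the home position, which matches slide = 0.

```bash
python3 -c "
from cell import env
print(env.sign_off())"
```

```text
the job is handed in; nothing more can be done
None
```

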